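# Catch the falling lid of a storage case and lower it shut

## Robot

A 7-joint arm with a two-finger parallel gripper is mounted at the origin on a cart in front of the work surface, level with it; the furniture and walls round the work are solid. World frame = base frame: x ahead of the robot, y to its left, z up, the work surface at z = 0. Lengths are in mm, angles in rad, forces in N, time in s.
With the tool pointing down it reaches from about 425 to 825 mm from the base axis. Payload 3.6 kg.
Tool frame: the origin (TCP) lies at the very end of the fingers, on their centre line; the grasp point (between the pads) lies 19 mm behind it (bot.grip_depth is the distance from the TCP to the grasp point, in mm); z points along the fingers, y is the line along which they close (so a half turn about z gives the same grasp; the last joint's range is limited). The gripper opens to 93 mm and grips with 3 to 60 N. Pads are 15 mm wide; open, the fingers measure 128 mm over their backs; the gripper's body (75 mm by 188 mm) begins 65 mm behind the grasp point.
Start: joints at [-1.256, 0.615, -0.013, 1.423, 0.008, 1.103, -0.04], TCP at [217.222, 612.598, 218.64] pointing down, gripper open.
Joint ranges: [-3.12, 3.12], [-0.3, 2.06], [-1.34, 1.32], [0.26, 2.42], [-1.36, 4.5], [0.01, 1.98], [-2.84, 2.84]. Speed limits (rad/s): [2.79, 2.79, 3.14, 3.14, 3.14, 3.14, 3.14].

## Interface

Orientations are given as a unit quaternion [w, x, y, z].
In Python, from bench import bot gives the robot as it stands.
- The arm moves only by the shell command python3 -m jog 'ROWS'. ROWS is JSON, a list of rows, each an object with "dp": the shift along the tool's x, y, z in cm, a list of three; "rotation": the turn, a rotation vector about the tool's x, y, z in rad, a list of three; "grip": the opening, from 0 (shut) to 1 (fully open). A call has exactly 5 rows; each row shifts and turns the commanded pose from where the row before left it, along the tool's axes as they then stand; what a row does not reach is not made up. A row lasts 1/10 s, in which the tool goes at most 50 mm and 8.59 degrees, less where a joint would pass 70% of its speed; a pose out of reach is approached as far as the arm can. A call is refused whole if a number of a shift passes 5 or a number of a turn 0.15, either way. A call with a gripper value outside its range is refused whole. The fingers move at their own pace and stop on an object; the grip force is fixed at half the most. Time passes only in rows, so rows that do not move let the fingers close, or fill a call up. It gives the time, the measured TCP pose, the force, the opening and the grip force at its end, in the units of the state.
- bot.read_state(): the state, without advancing time (a new reading comes with each control period).
- bot.get_image(name): name is "side" or "top"; returns a dict with "pixels" (384x512x3 uint8, red, green, blue), "intrinsics" (3x3 intrinsics, pixels), "world_from_camera" (4x4, takes a point from camera to world coordinates). Camera axes: x right, y down, z forward; pixel columns grow to the right and rows downward; lengths in mm; the calibration is good to about 2 mm. A picture is of the moment at which its call begins. There is no depth.
- bot.job_done(): hands the job in; it is judged then, once.
Trained networks look in the newest picture that a camera, given by its name, has taken for a name from the list of things; names that differ only in an ending like _2 or _b are one class to them, and where a whole thing is asked for, a point or a joint stands for the part that bears it (a point fixed in the world has none). Each returns a list of dicts, best first, with "confidence" (0 to 1); they miss things now and then, are a little off and sometimes report something else, mostly with a low value. They report only what shows in the picture. A call takes as long as a camera call.
- bot.spot_in(camera, thing): "xyz" ([x, y, z] in mm, in world coordinates, good to about 4 mm: the middle of the surface that is visible of it).
- bot.mark_of(camera, thing): "xyz" ([x, y, z] in mm, in world coordinates, good to about 4 mm: a listed point, or the origin of a listed thing).
The state is a dict: "time_s": time; "qpos": joint angles; "dq": joint speeds; "tau": joint torques, N m; "tcp_pos": TCP position; "eef_rot": TCP orientation; "contact_force": force on the tool from outside, world axes, zero at the start; "moment": the same for the moment, N m; "grip_width": finger opening in mm; "gripper_force": force on a finger pad.
Only numpy, scipy, OpenCV 4.12 (cv2) and the standard library are available. Lean on these libraries where they do the work, as an engineer would, in place of code of your own. Each camera call takes 0.05 s, during which the arm holds its last target. There are 200 camera calls.

## Task

The lid of the grey dry-storage case stands open, leaning back past upright. Tip it forward from behind, catch it on a finger as it falls, and lower it gently until it is fully shut, carrying it all the way down on the finger so that it never drops or slams. Do not grip or force the lid, leave the things in and around the case where they are, and finish with the fingers clear of everything.

Things in the scene. Friction and masses are not known exactly. Their poses are not given: they have to be found in the camera images.
- case: Open grey plastic storage case with a black foam floor, fixed to the table, 130 (x) by 170 (y) by 70 mm high, walls 4 mm. Origin: centre of its underside, on the table. Its x axis points from its front wall (on the near left side, seen from the robot) to the hinge at its back (on the far right side), y along the hinge, z up.
- lid_hinge (a point): Middle of the lid's hinge axis, on the top rim of the case's back wall, 65 mm behind the case's origin along the case's x and 70.5 mm above the table; axes as the case's. The hinge axis runs along y.
- lid (a joint): Angle of the lid (rad): 0 = shut flat on the case, 1.57 = upright, 1.85 = leaning back on its stop. The lid weighs about 0.12 kg. Slight hinge friction lets it stand still within about 0.25 rad of upright; tipped further forward it falls by itself, in under a second, and slams if not caught.
- lid_middle (a point): Centre of the lid plate's underside. The lid is a stiff blue plate 132 mm long from hinge to front edge, 172 mm wide, 6 mm thick, its underside in the plane of the hinge axis. A yellow tab 70 mm wide, also 6 mm thick, extends the middle of its front edge by 28 mm; shut, the tab overhangs the case's front wall by 30 mm.
- tab_edge (a point): Middle of the tab's outer edge on the lid's underside, 160 mm from the hinge axis; moves with the lid. Its x axis points along the lid to the hinge, z out of the lid's outer (top) face; with the lid open, the underside looks to the case's front.
- chip_case: Small closed black sample case, 64 x 66 x 20 mm, lying loose on the foam inside the storage case (top 50 mm above the table). Origin: centre of its underside. Leave it alone.
- magnet: Loose round metal magnet base, 40 mm across, 12 mm high, on the table beside the case, on its far left. Origin: centre of its underside. Leave it alone.
- block: Loose black fibre-holder block with a metal top, 24 x 40 x 19 mm, on the table behind the hinge, on the far right of the case. Origin: centre of its underside. Leave it alone.

How it is judged:
By the outcome, as a careful person would: the job done as asked, in the order asked, and still so for the second after the job is handed in, with the robot touching nothing.
It also fails if it takes over 45 s, if anything falls off the work surface, if the arm or the gripper's body presses on something with over 40 N, if the wrist force passes 120 N, or if a joint passes its speed limit or range.

## Working session

There is one attempt and no reset: what is moved stays moved. The work goes in short steps, Python scripts to look and compute and a shell command to move; the robot and the scene stay as the last step left them, time stands still between calls to the robot, and variables do not carry over. Pictures are saved under pics/ and viewed, at most 10 in all, crops included, and the job is handed in when it is done.

```bash
ls; mkdir -p pics; python3 - <<'E'
from bench import bot
import cv2
for c in("side","top"):
    im=bot.get_image(c);cv2.imwrite(f"pics/{c}0.png",im["pixels"][:,:,::-1])
    print(c,im["world_from_camera"].round(2).tolist(),im["intrinsics"].tolist())
    for t in("case","lid_hinge","lid_middle","tab_edge","chip_case","magnet","block"):
        print(t,[( [round(v) for v in d["xyz"]],round(d["confidence"],2)) for d in bot.mark_of(c,t)[:2]])
s=bot.read_state();print(s)
E
```

```text
pics
side [[1.0, -0.06, 0.03, 562.37], [-0.07, -0.69, 0.72, -438.94], [-0.02, -0.72, -0.69, 678.87], [0.0, 0.0, 0.0, 1.0]] [[369.1507702595251, 0.0, 253.48615177105708], [0.0, 369.1507702595251, 186.58279568596322], [0.0, 0.0, 1.0]]
case [([509, 173, 2], 0.87)]
lid_hinge [([543, 124, 68], 0.97)]
lid_middle [([550, 121, 132], 0.8)]
tab_edge [([551, 118, 232], 0.72)]
chip_case []
magnet []
block [([552, 35, 5], 0.59), ([506, 173, 5], 0.48)]
top [[0.02, -0.99, 0.15, 461.79], [-1.0, -0.03, -0.03, 183.88], [0.03, -0.15, -0.99, 904.75], [0.0, 0.0, 0.0, 1.0]] [[399.57522834331513, 0.0, 262.78112096413946], [0.0, 399.57522834331513, 195.6748746872776], [0.0, 0.0, 1.0]]
case [([503, 176, 2], 0.86)]
lid_hinge [([544, 124, 70], 0.98)]
lid_middle [([549, 120, 136], 0.98)]
tab_edge [([545, 116, 227], 0.9)]
chip_case [([503, 161, 30], 0.84)]
magnet [([612, 261, -2], 0.6)]
block [([551, 40, 1], 0.66)]
{'time_s': 0.8, 'qpos': array([-1.25650596,  0.6148781 , -0.01256787,  1.42340177,  0.00811576,
        1.1033848 , -0.04037447]), 'dq': array([ 0.00123876, -0.00034737,  0.00104096, -0.00075975, -0.00224487,
       -0.00076971,  0.00137757]), 'tau': array([-8.70610875e-04, -4.58770323e+01,  2.08814079e-01, -1.66023803e+01,
       -6.10590493e-02,  1.31342214e-02,  2.95712391e-05]), 'tcp_pos': array([217.24102464, 612.59694794, 218.65395767]), 'eef_rot': array([-3.68255250e-06,  1.69547831e-01,  9.85521960e-01, -1.03758683e-05]), 'contact_force': array([-0.36021026, -1.15498009, -0.28438822]), 'moment': array([-0.0087371 ,  0.04255394,  0.03761964]), 'gripper_force': 0.0, 'grip_width': 92.901772572084}
```

View pics/side0.png

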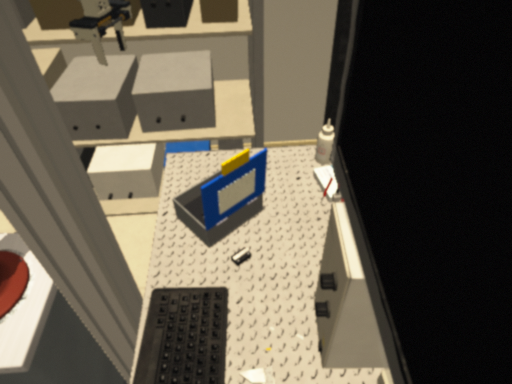

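View pics/top0.png

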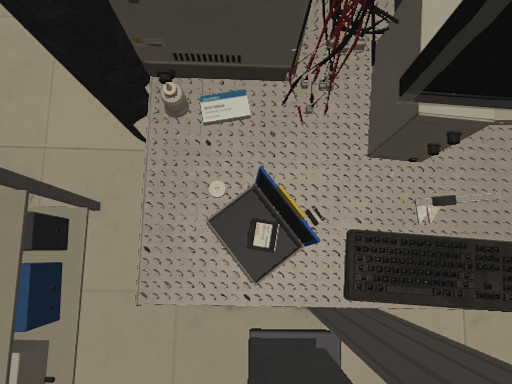

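The pictures match the networks: the lid is at (240,188) in side and (288,205) in top, with the yellow tab at about (290,200). The chip case, magnet and block are where they were reported. The lid stands at about 1.63 rad, and the case x axis points along about (0.61,-0.79).

I'll straddle the tab with the open fingers, one behind and one in front, and turn the tool about the hinge. First I raise the tool and go over the tab.

```bash
cat > h.py <<'E'
from bench import bot
import numpy as np
from scipy.spatial.transform import Rotation as R
H=np.array([543.5,124,70.5]); U=np.array([.605,-.796,0]); V=np.array([.796,.605,0]); Z=np.array([0,0,1.])
def pose():
    s=bot.read_state(); q=s["eef_rot"]; return s,np.array(s["tcp_pos"]),R.from_quat([q[1],q[2],q[3],q[0]])
def show():
    s,p,r=pose(); d=p-H; z=r.as_matrix()[:,2]
    print("t",s["time_s"],"tcp",p.round(1),"rel u,v,z",[round(d@e,1) for e in(U,V,Z)],"a",round(np.arctan2(-z[2],z@U),3),"F",s["contact_force"].round(1),"w",round(s["grip_width"],1),"q",s["qpos"].round(2))
def need(target,a):   # shift in tool axes (cm) and rotvec to aligned tool at angle a
    s,p,r=pose(); z=np.cos(a)*U-np.sin(a)*Z; T=R.from_matrix(np.c_[V,np.cross(z,V),z])
    print("need dp cm",(r.inv().apply(target-p)/10).round(2),"rot",(r.inv()*T).as_rotvec().round(3))
E
M="python3 -m jog"
$M '[{"dp":[0,0,-3.7],"rotation":[0,0,0],"grip":1},{"dp":[0,0,-3.7],"rotation":[0,0,0],"grip":1},{"dp":[0,0,-3.7],"rotation":[0,0,0],"grip":1},{"dp":[-3.2,-2.4,0],"rotation":[0,0,0],"grip":1},{"dp":[-3.2,-2.4,0],"rotation":[0,0,0],"grip":1}]'
$M '[{"dp":[-3.2,-2.4,0],"rotation":[0,0,0],"grip":1},{"dp":[-3.2,-2.4,0],"rotation":[0,0,0],"grip":1},{"dp":[-3.2,-2.4,0],"rotation":[0,0,0],"grip":1},{"dp":[-3.2,-2.4,0],"rotation":[0,0,0],"grip":1},{"dp":[-3.2,-2.4,0],"rotation":[0,0,0],"grip":1}]'
$M '[{"dp":[0,0,0],"rotation":[0,0,0.14],"grip":1},{"dp":[0,0,0],"rotation":[0,0,0.14],"grip":1},{"dp":[0,0,0],"rotation":[0,0,0.14],"grip":1},{"dp":[0,0,0],"rotation":[0,0,0.14],"grip":1},{"dp":[0,0,0],"rotation":[0,0,0.14],"grip":1}]'
python3 - <<'E'
from h import *
show(); need(np.array([430,293,330.]),1.57); need(np.array([430,293,330.]),.7)
E
```

```text
time_s: 1.3
tcp_pos: [261.2, 546.6, 330.9]
eef_rot: [0.0, 0.168, 0.986, 0.002]
contact_force: [0.9, -0.0, -2.0]
grip_width: 93.0
gripper_force: 0.0
time_s: 1.8
tcp_pos: [372.9, 377.9, 329.9]
eef_rot: [0.0, 0.17, 0.986, 0.0]
contact_force: [0.0, 1.0, -0.2]
grip_width: 92.8
gripper_force: 0.0
time_s: 2.3
tcp_pos: [372.1, 379.4, 329.8]
eef_rot: [-0.0, 0.5, 0.866, 0.0]
contact_force: [-0.1, 0.3, -0.7]
grip_width: 93.2
gripper_force: 0.0
t 2.3 tcp [372.1 379.4 329.8] rel u,v,z [np.float64(-306.9), np.float64(18.1), np.float64(259.3)] a 1.571 F [-0.1  0.3 -0.7] w 93.2 q [-0.97  0.34  0.19  1.59 -0.07  1.22 -0.24]
need dp cm [-10.37   0.69  -0.02] rot [-1.000e-03 -1.000e-03  1.445e+00]
need dp cm [-10.37   0.69  -0.02] rot [-0.71  -0.626  1.346]
```

```bash
M="python3 -m jog"
$M '[{"dp":[0,0,0],"rotation":[0,0,0.145],"grip":1},{"dp":[0,0,0],"rotation":[0,0,0.145],"grip":1},{"dp":[0,0,0],"rotation":[0,0,0.145],"grip":1},{"dp":[0,0,0],"rotation":[0,0,0.145],"grip":1},{"dp":[0,0,0],"rotation":[0,0,0.145],"grip":1}]' >/dev/null
$M '[{"dp":[0,0,0],"rotation":[0,0,0.145],"grip":1},{"dp":[0,0,0],"rotation":[0,0,0.145],"grip":1},{"dp":[0,0,0],"rotation":[0,0,0.145],"grip":1},{"dp":[0,0,0],"rotation":[0,0,0.145],"grip":1},{"dp":[0,0,0],"rotation":[0,0,0.145],"grip":1}]' >/dev/null
$M '[{"dp":[-0.4,3,0],"rotation":[0,0,0],"grip":1},{"dp":[-0.4,3,0],"rotation":[0,0,0],"grip":1},{"dp":[-0.4,3,0],"rotation":[0,0,0],"grip":1},{"dp":[-0.4,3,0],"rotation":[0,0,0],"grip":1},{"dp":[0,3,0],"rotation":[0,0,0],"grip":1}]' >/dev/null
python3 -c "from h import *;show()"
$M '[{"dp":[0,0,0],"rotation":[-0.14,0,0],"grip":1},{"dp":[0,0,0],"rotation":[-0.14,0,0],"grip":1},{"dp":[0,0,0],"rotation":[-0.14,0,0],"grip":1},{"dp":[0,0,0],"rotation":[-0.14,0,0],"grip":1},{"dp":[0,0,0],"rotation":[-0.14,0,0],"grip":1}]' 
python3 -c "from h import *;show()"
```

```text
t 3.8 tcp [450.6 249.2 330. ] rel u,v,z [np.float64(-155.9), np.float64(1.8), np.float64(259.5)] a 1.571 F [ 1.2 -0.2  0.5] w 92.9 q [-0.94  0.34  0.55  1.64 -0.19  1.22 -1.26]
time_s: 4.3
tcp_pos: [450.4, 251.5, 330.5]
eef_rot: [0.326, 0.889, 0.301, 0.112]
contact_force: [0.8, -0.8, -0.5]
grip_width: 93.2
gripper_force: 0.0
t 4.3 tcp [450.4 251.5 330.5] rel u,v,z [np.float64(-157.8), np.float64(3.0), np.float64(260.0)] a 0.867 F [ 0.8 -0.8 -0.5] w 93.2 q [-1.43  0.46  0.73  1.74  0.44  1.15 -1.87]
```

```bash
M="python3 -m jog"
$M '[{"dp":[0,-3.2,3.8],"rotation":[0,0,0],"grip":1},{"dp":[0,-3.2,3.8],"rotation":[0,0,0],"grip":1},{"dp":[0,-3.2,3.8],"rotation":[0,0,0],"grip":1},{"dp":[0,-3.2,3.8],"rotation":[0,0,0],"grip":1},{"dp":[0,0,0],"rotation":[-0.14,0,0],"grip":1}]' >/dev/null
python3 -c "from h import *;show()"
$M '[{"dp":[0,3.2,-3.8],"rotation":[0,0,0],"grip":1},{"dp":[0,3.2,-3.8],"rotation":[0,0,0],"grip":1},{"dp":[0,3.2,-3.8],"rotation":[0,0,0],"grip":1},{"dp":[0,3.2,-3.8],"rotation":[0,0,0],"grip":1},{"dp":[0,0,0],"rotation":[0.14,0,0],"grip":1}]' >/dev/null
python3 - <<'E'
from h import *
show()
a=1.63
c=np.array([548,117,229.5]); 
need(c+[0,0,90],a)
E
```

```text
t 4.8 tcp [450.7 244.9 129.4] rel u,v,z [np.float64(-152.3), np.float64(-0.7), np.float64(58.9)] a 0.727 F [ 0.7 -0.3  0.1] w 93.1 q [-1.44  0.85  0.74  1.96  0.44  0.74 -2.14]
t 5.3 tcp [432.9 279.3 329.7] rel u,v,z [np.float64(-190.5), np.float64(5.9), np.float64(259.2)] a 0.876 F [ 1.  -0.4 -1.1] w 93.1 q [-1.5   0.48  0.77  1.72  0.39  1.18 -1.86]
need dp cm [-0.91 14.61 13.51] rot [ 0.755 -0.009  0.011]
```

```bash
M="python3 -m jog"
$M '[{"dp":[0,0,0],"rotation":[0.15,0,0],"grip":1},{"dp":[0,0,0],"rotation":[0.15,0,0],"grip":1},{"dp":[0,0,0],"rotation":[0.15,0,0],"grip":1},{"dp":[0,0,0],"rotation":[0.15,0,0],"grip":1},{"dp":[0,0,0],"rotation":[0.15,0,0],"grip":1}]' >/dev/null
$M '[{"dp":[-0.2,4,0],"rotation":[0,0,0],"grip":1},{"dp":[-0.2,4,0],"rotation":[0,0,0],"grip":1},{"dp":[-0.2,4,0],"rotation":[0,0,0],"grip":1},{"dp":[-0.2,4,0],"rotation":[0,0,0],"grip":1},{"dp":[0,3.5,0],"rotation":[0,0,0],"grip":1}]' >/dev/null
python3 - <<'E'
from h import *
import cv2
im=bot.get_image("top");cv2.imwrite("pics/top1.png",cv2.resize(im["pixels"][120:270,200:400,::-1],None,fx=3,fy=3))
im=bot.get_image("side");cv2.imwrite("pics/side1.png",cv2.resize(im["pixels"][60:260,130:330,::-1],None,fx=3,fy=3))
for c in("side","top"):
  for t in("lid_middle","tab_edge"):
    print(c,t,[([round(v) for v in d["xyz"]],round(d["confidence"],2)) for d in bot.mark_of(c,t)[:1]])
show()
need(np.array([548,117,229.5+60]),1.63)
E
```

```text
side lid_middle [([550, 119, 135], 0.75)]
side tab_edge [([552, 116, 228], 0.87)]
top lid_middle []
top tab_edge [([548, 116, 227], 0.96)]
t 6.6 tcp [544.6 114.4 317.9] rel u,v,z [np.float64(8.3), np.float64(-4.9), np.float64(247.4)] a 1.622 F [ 0.4  0.6 -0.4] w 92.8 q [-0.6   0.44  0.59  1.53 -0.3   1.28 -0.87]
need dp cm [0.43 0.15 2.83] rot [ 0.008 -0.     0.004]
```

View pics/side1.png

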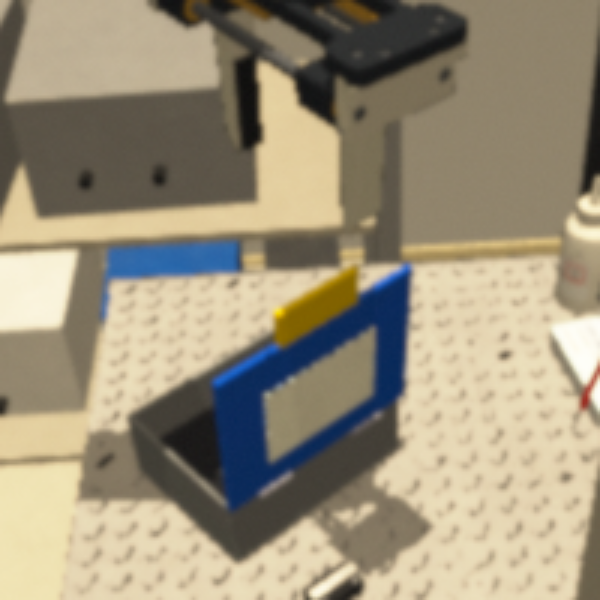

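```bash
M="python3 -m jog"
$M '[{"dp":[0.2,0.4,2],"rotation":[0,0,0],"grip":1},{"dp":[0.2,0.4,2.4],"rotation":[0,0,0],"grip":1},{"dp":[0,0,2.4],"rotation":[0,0,0],"grip":1},{"dp":[0,0,2.4],"rotation":[0,0,0],"grip":1},{"dp":[0,0,2.4],"rotation":[0,0,0],"grip":1}]' >/dev/null
$M '[{"dp":[0,0,0],"rotation":[0,0,0],"grip":0.35},{"dp":[0,0,0],"rotation":[0,0,0],"grip":0.35},{"dp":[0,0,0],"rotation":[0,0,0],"grip":0.35},{"dp":[0,0,0],"rotation":[0,0,0],"grip":0.35},{"dp":[0,0,0],"rotation":[0,0,0],"grip":0.35}]' >/dev/null
python3 - <<'E'
from h import *
import cv2
im=bot.get_image("side");cv2.imwrite("pics/side2.png",cv2.resize(im["pixels"][90:240,150:300,::-1],None,fx=4,fy=4))
for c in("side",):
  for t in("lid_middle","tab_edge"):
    print(c,t,[([round(v) for v in d["xyz"]],round(d["confidence"],2)) for d in bot.mark_of(c,t)[:1]])
show()
E
```

```text
side lid_middle [([552, 118, 137], 0.76)]
side tab_edge [([551, 120, 233], 0.97)]
t 7.75 tcp [549.9 113.3 202.1] rel u,v,z [np.float64(12.4), np.float64(-1.4), np.float64(131.6)] a 1.621 F [-0.8  0.1 -0.9] w 45.5 q [-0.56  0.55  0.55  1.7  -0.38  1.02 -0.79]
```

View pics/side2.png

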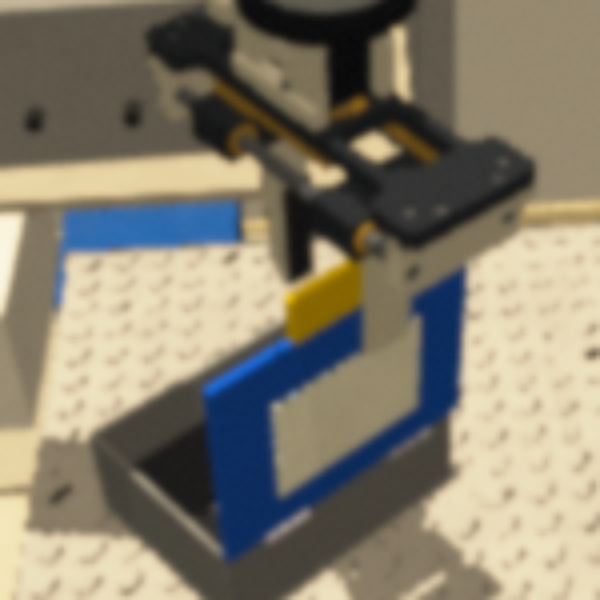

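```bash
M="python3 -m jog"
$M '[{"dp":[-0.2,0,0],"rotation":[0,0,0],"grip":0.35},{"dp":[-0.2,0,0],"rotation":[0,0,0],"grip":0.35},{"dp":[0,-0.8,0],"rotation":[-0.06,0,0],"grip":0.35},{"dp":[0,-0.8,0.02],"rotation":[-0.06,0,0],"grip":0.35},{"dp":[0,-0.8,0.02],"rotation":[-0.06,0,0],"grip":0.35}]'|grep force
$M '[{"dp":[0,-0.8,0.02],"rotation":[-0.06,0,0],"grip":0.35},{"dp":[0,-0.8,0.02],"rotation":[-0.06,0,0],"grip":0.35},{"dp":[0,-0.8,0.02],"rotation":[-0.06,0,0],"grip":0.35},{"dp":[0,-0.8,0.02],"rotation":[-0.06,0,0],"grip":0.35},{"dp":[0,-0.8,0.02],"rotation":[-0.06,0,0],"grip":0.35}]'|grep force
python3 - <<'E'
from h import *
import cv2
im=bot.get_image("side");cv2.imwrite("pics/side3.png",cv2.resize(im["pixels"][90:240,150:300,::-1],None,fx=4,fy=4))
for t in("lid_middle","tab_edge"):
  for d in bot.mark_of("side",t)[:1]:
    p=np.array(d["xyz"])-H; print(t,d["confidence"],"theta",np.arctan2(p[2],-p@U),np.linalg.norm(p))
show()
E
```

```text
contact_force: [0.9, -1.6, 0.2]
gripper_force: 0.1
contact_force: [0.8, 0.0, 0.5]
gripper_force: 0.0
lid_middle 0.73 theta 1.2645541500991047 63.26586757486221
tab_edge 0.85 theta 1.2048014666209033 157.01993504010883
t 8.9 tcp [507.8 162.  189.4] rel u,v,z [np.float64(-51.8), np.float64(-5.5), np.float64(118.9)] a 1.142 F [-0.1 -0.3 -0. ] w 32.6 q [-1.16  0.6   0.86  1.93 -0.04  0.69 -1.3 ]
```

View pics/side3.png

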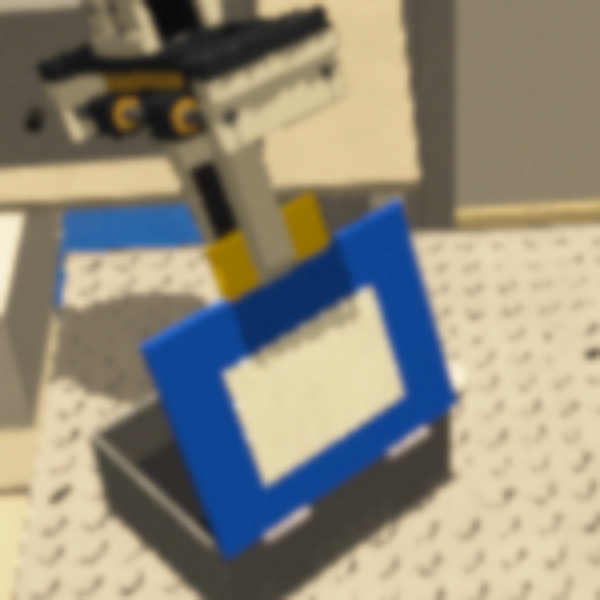

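Lid is at about 1.2 rad, between the fingers: tab at (270,245) in the crop, back finger on it at (265,230). Continuing.

```bash
M="python3 -m jog"
$M '[{"dp":[0,-0.7,0.02],"rotation":[-0.05,0,0],"grip":0.35},{"dp":[0,-0.7,0.02],"rotation":[-0.05,0,0],"grip":0.35},{"dp":[0,-0.7,0.02],"rotation":[-0.05,0,0],"grip":0.35},{"dp":[0,-0.7,0.02],"rotation":[-0.05,0,0],"grip":0.35},{"dp":[0,-0.7,0.02],"rotation":[-0.05,0,0],"grip":0.35}]'|grep force
python3 - <<'E'
from h import *
for c in("side","top"):
  bot.get_image(c)
  for t in("lid_middle","tab_edge"):
   for d in bot.mark_of(c,t)[:1]:
    p=np.array(d["xyz"])-H; print(t,d["confidence"],"theta",np.arctan2(p[2],-p@U),np.linalg.norm(p))
show()
E
```

```text
contact_force: [0.2, 0.5, -0.8]
gripper_force: 0.1
lid_middle 0.66 theta 0.833413503321496 61.39161180487119
tab_edge 0.87 theta 0.7991626983545781 160.92784097228176
lid_middle 0.74 theta 0.8047321902903466 63.97671451395422
t 9.7 tcp [491.9 182.8 172.8] rel u,v,z [np.float64(-78.0), np.float64(-5.5), np.float64(102.3)] a 0.892 F [ 0.1  0.8 -0.1] w 32.5 q [-1.41  0.78  1.03  1.99  0.04  0.61 -1.51]
```

Caught: lid at about 0.80 rad, resting on the front finger. Next I work out the lowering.

```bash
cat >> h.py <<'E'
def plan(th0,th1,a1,p0,p1,n,g=16.25):
    s,p,r=pose(); d=p-H; z=r.as_matrix()[:,2]; a=np.arctan2(-z[2],z@U); P=np.array([d@U,d[2]]); a0=a
    for k in range(1,n+1):
        f=k/n; th=th0+(th1-th0)*f; an=a0+(a1-a0)*f; pp=p0+(p1-p0)*f
        D=lambda x:np.array([np.cos(x),-np.sin(x)]); N=lambda x:np.array([np.sin(x),np.cos(x)])
        T=160*np.array([-np.cos(th),np.sin(th)])+pp*D(an)+g*N(an)
        if k==1: print("start mismatch",(T-P).round(1))
        dl=T-P; print(k,round(th,2),"dy",round(dl@N(a)/10,2),"dz",round(dl@D(a)/10,2),"rx",round(an-a,3)); P=T;a=an
E
python3 -c "
from h import *
plan(.80,.4,.8,31,22,10)
"
```

```text
start mismatch [-6.3 -5. ]
1 0.76 dy -0.81 dz -0.01 rx -0.009
2 0.72 dy -0.61 dz -0.01 rx -0.009
3 0.68 dy -0.6 dz 0.01 rx -0.009
4 0.64 dy -0.6 dz 0.02 rx -0.009
5 0.6 dy -0.6 dz 0.04 rx -0.009
6 0.56 dy -0.59 dz 0.06 rx -0.009
7 0.52 dy -0.59 dz 0.08 rx -0.009
8 0.48 dy -0.58 dz 0.1 rx -0.009
9 0.44 dy -0.58 dz 0.12 rx -0.009
10 0.4 dy -0.57 dz 0.14 rx -0.009
```

```bash
M="python3 -m jog"
$M '[{"dp":[0,-0.6,0],"rotation":[-0.009,0,0],"grip":0.35},{"dp":[0,-0.6,0],"rotation":[-0.009,0,0],"grip":0.35},{"dp":[0,-0.6,0.01],"rotation":[-0.009,0,0],"grip":0.35},{"dp":[0,-0.6,0.02],"rotation":[-0.009,0,0],"grip":0.35},{"dp":[0,-0.6,0.04],"rotation":[-0.009,0,0],"grip":0.35}]'|grep force
$M '[{"dp":[0,-0.6,0.06],"rotation":[-0.009,0,0],"grip":0.35},{"dp":[0,-0.6,0.08],"rotation":[-0.009,0,0],"grip":0.35},{"dp":[0,-0.6,0.1],"rotation":[-0.009,0,0],"grip":0.35},{"dp":[0,-0.6,0.12],"rotation":[-0.009,0,0],"grip":0.35},{"dp":[0,-0.6,0.14],"rotation":[-0.009,0,0],"grip":0.35}]'|grep force
python3 - <<'E'
from h import *
import cv2
im=bot.get_image("side");cv2.imwrite("pics/side4.png",cv2.resize(im["pixels"][90:240,150:300,::-1],None,fx=4,fy=4))
for c in("side","top"):
  bot.get_image(c)
  for t in("lid_middle","tab_edge"):
   for d in bot.mark_of(c,t)[:1]:
    p=np.array(d["xyz"])-H; print(t,d["confidence"],"theta",np.arctan2(p[2],-p@U),np.linalg.norm(p))
show()
plan(.4,0.0,.73,22,18,10)
E
```

```text
contact_force: [0.6, 0.1, -0.2]
gripper_force: 0.2
contact_force: [-0.2, 0.8, -0.4]
gripper_force: 0.2
lid_middle 0.8 theta 0.4063690581097478 60.72643575906624
tab_edge 0.68 theta 0.3691567821137121 158.0675804837918
lid_middle 0.98 theta 0.3904440270274285 64.90939839499362
t 11.05 tcp [465.9 216.8 128.2] rel u,v,z [np.float64(-120.8), np.float64(-5.6), np.float64(57.7)] a 0.801 F [-1.4  1.2 -0.3] w 32.7 q [-1.51  0.94  1.04  2.01  0.    0.58 -1.63]
start mismatch [-2.2 -5.4]
1 0.36 dy -0.53 dz 0.23 rx -0.007
2 0.32 dy -0.56 dz 0.23 rx -0.007
3 0.28 dy -0.55 dz 0.25 rx -0.007
4 0.24 dy -0.54 dz 0.27 rx -0.007
5 0.2 dy -0.53 dz 0.28 rx -0.007
6 0.16 dy -0.52 dz 0.3 rx -0.007
7 0.12 dy -0.51 dz 0.32 rx -0.007
8 0.08 dy -0.5 dz 0.34 rx -0.007
9 0.04 dy -0.48 dz 0.35 rx -0.007
10 0.0 dy -0.47 dz 0.37 rx -0.007
```

View pics/side4.png

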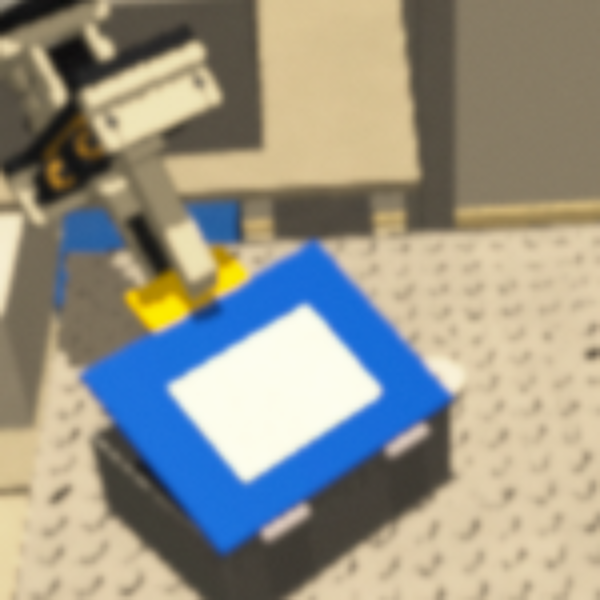

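Lid at about 0.39 rad, carried by the front finger: tab at (185,295) in the crop, upper finger clear of it. Continuing, slowing near the end.

```bash
M="python3 -m jog"
$M '[{"dp":[0,-0.53,0.23],"rotation":[-0.007,0,0],"grip":0.35},{"dp":[0,-0.56,0.23],"rotation":[-0.007,0,0],"grip":0.35},{"dp":[0,-0.55,0.25],"rotation":[-0.007,0,0],"grip":0.35},{"dp":[0,-0.54,0.27],"rotation":[-0.007,0,0],"grip":0.35},{"dp":[0,-0.53,0.28],"rotation":[-0.007,0,0],"grip":0.35}]'|grep force
$M '[{"dp":[0,-0.26,0.15],"rotation":[-0.004,0,0],"grip":0.35},{"dp":[0,-0.26,0.15],"rotation":[-0.004,0,0],"grip":0.35},{"dp":[0,-0.26,0.15],"rotation":[-0.004,0,0],"grip":0.35},{"dp":[0,-0.26,0.15],"rotation":[-0.004,0,0],"grip":0.35},{"dp":[0,-0.26,0.15],"rotation":[-0.004,0,0],"grip":0.35}]'|grep force
python3 - <<'E'
from h import *
for c in("side","top"):
  bot.get_image(c)
  for t in("lid_middle","tab_edge"):
   for d in bot.mark_of(c,t)[:1]:
    p=np.array(d["xyz"])-H; print(t,d["confidence"],"theta",np.arctan2(p[2],-p@U),np.linalg.norm(p))
show()
plan(.11,0.0,.73,20,18,6)
E
```

```text
contact_force: [0.7, -0.2, 0.0]
gripper_force: 0.2
contact_force: [0.8, -0.0, -1.2]
gripper_force: 0.2
lid_middle 0.81 theta 0.08237192954113809 62.04562837138485
tab_edge 0.96 theta 0.060767033294056645 161.51312640154052
lid_middle 0.75 theta 0.019555145771391877 61.41416774653874
tab_edge 0.74 theta 0.0771145398244941 161.1512643450246
t 12.35 tcp [457.4 228.   85.3] rel u,v,z [np.float64(-134.8), np.float64(-5.6), np.float64(14.8)] a 0.746 F [-0.9  1.4  0. ] w 32.4 q [-1.54  1.05  1.01  2.01 -0.03  0.54 -1.69]
start mismatch [ 1.  -1.5]
1 0.09 dy -0.04 dz 0.17 rx -0.003
2 0.07 dy -0.23 dz 0.14 rx -0.003
3 0.06 dy -0.22 dz 0.15 rx -0.003
4 0.04 dy -0.22 dz 0.15 rx -0.003
5 0.02 dy -0.22 dz 0.15 rx -0.003
6 0.0 dy -0.21 dz 0.16 rx -0.003
```

```bash
M="python3 -m jog"
$M '[{"dp":[0,-0.15,0.14],"rotation":[0,0,0],"grip":0.35},{"dp":[0,-0.15,0.14],"rotation":[0,0,0],"grip":0.35},{"dp":[0,-0.15,0.14],"rotation":[0,0,0],"grip":0.35},{"dp":[0,-0.15,0.14],"rotation":[0,0,0],"grip":0.35},{"dp":[0,-0.1,0.1],"rotation":[0,0,0],"grip":0.35}]'|grep force
python3 -c "from h import *;show()"
$M '[{"dp":[0,-0.1,0.1],"rotation":[0,0,0],"grip":0.36},{"dp":[0,-0.1,0.1],"rotation":[0,0,0],"grip":0.37},{"dp":[0,-0.1,0.1],"rotation":[0,0,0],"grip":0.38},{"dp":[0,-0.1,0.05],"rotation":[0,0,0],"grip":0.40},{"dp":[0,0,0],"rotation":[0,0,0],"grip":0.42}]'|grep force
python3 - <<'E'
from h import *
import cv2
im=bot.get_image("side");cv2.imwrite("pics/side5.png",cv2.resize(im["pixels"][90:240,150:300,::-1],None,fx=4,fy=4))
for c in("side","top"):
  bot.get_image(c)
  for t in("lid_middle","tab_edge"):
   for d in bot.mark_of(c,t)[:1]:
    p=np.array(d["xyz"])-H; print(t,d["confidence"],"theta",np.arctan2(p[2],-p@U),np.linalg.norm(p))
show()
E
```

```text
contact_force: [-2.7, 3.1, -0.7]
gripper_force: 1.5
t 12.85 tcp [457.3 228.2  75.1] rel u,v,z [np.float64(-135.1), np.float64(-5.6), np.float64(4.6)] a 0.747 F [-2.7  3.1 -0.7] w 32.7 q [-1.53  1.07  1.    2.02 -0.04  0.52 -1.7 ]
contact_force: [0.4, 0.9, -0.5]
gripper_force: 0.0
lid_middle 0.94 theta -0.024332334273327906 61.66668468468205
tab_edge 0.74 theta 0.011266790325028706 159.82481033932123
lid_middle 0.59 theta -0.020045522881031678 64.87511078988612
tab_edge 0.7 theta -0.03079577586792134 162.63704989946172
t 13.7 tcp [457.5 227.8  70.5] rel u,v,z [np.float64(-134.6), np.float64(-5.7), np.float64(-0.0)] a 0.746 F [-0.8 -0.5  0. ] w 39.1 q [-1.53  1.08  1.    2.02 -0.04  0.52 -1.7 ]
```

View pics/side5.png

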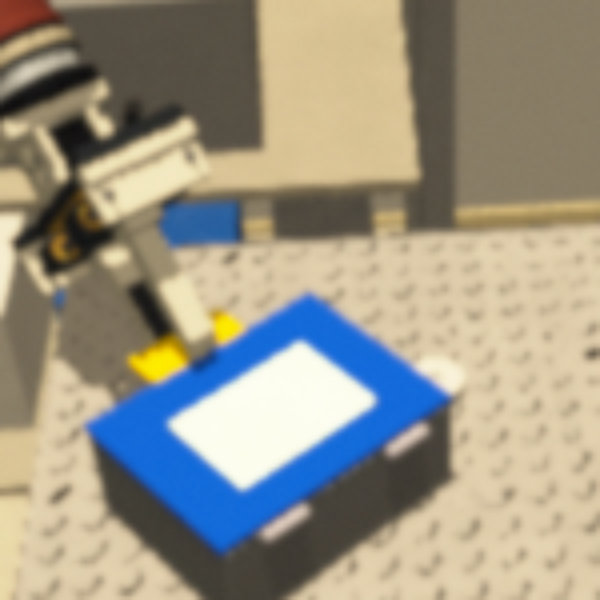

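The lid looks flat and shut in the crop (tab at (185,350)), with no force on the fingers. Opening a little more, then backing out along the fingers.

```bash
M="python3 -m jog"
$M '[{"dp":[0,0,0],"rotation":[0,0,0],"grip":0.46},{"dp":[0,0,0],"rotation":[0,0,0],"grip":0.5},{"dp":[0,0,0],"rotation":[0,0,0],"grip":0.56},{"dp":[0,0,0],"rotation":[0,0,0],"grip":0.6},{"dp":[0,0,0],"rotation":[0,0,0],"grip":0.6}]'|grep force
$M '[{"dp":[0,0,-1],"rotation":[0,0,0],"grip":0.6},{"dp":[0,0,-2],"rotation":[0,0,0],"grip":0.6},{"dp":[0,0,-3],"rotation":[0,0,0],"grip":0.6},{"dp":[0,0,-3],"rotation":[0,0,0],"grip":0.6},{"dp":[0,0,-3],"rotation":[0,0,0],"grip":0.6}]'|grep force
$M '[{"dp":[0,0,-3],"rotation":[0,0,0],"grip":0.6},{"dp":[0,0,-2],"rotation":[0,0,0],"grip":0.6},{"dp":[0,0,0],"rotation":[0,0,0],"grip":0.6},{"dp":[0,0,0],"rotation":[0,0,0],"grip":0.6},{"dp":[0,0,0],"rotation":[0,0,0],"grip":0.6}]'|grep force
python3 - <<'E'
from h import *
import cv2
im=bot.get_image("side");cv2.imwrite("pics/side6.png",cv2.resize(im["pixels"][90:260,110:310,::-1],None,fx=4,fy=3.5)[:600])
for c in("side","top"):
  bot.get_image(c)
  for t in("lid_middle","tab_edge","magnet","block"):
   for d in bot.mark_of(c,t)[:1]:
    x=np.array(d["xyz"]);p=x-H; print(t,d["confidence"],x.round(),"theta",np.arctan2(p[2],-p@U))
show()
E
```

```text
contact_force: [-0.6, 0.1, -0.5]
gripper_force: 0.0
contact_force: [1.5, 0.3, 0.3]
gripper_force: 0.0
contact_force: [-0.1, 0.3, -0.9]
gripper_force: 0.0
lid_middle 0.68 [507. 174.  71.] theta 0.0032466206180041955
block 0.73 [556.  42.   6.] theta -2.4162990471778167
lid_middle 0.63 [506. 177.  72.] theta 0.01994371499920155
tab_edge 0.93 [442. 249.  69.] theta -0.008055885991350148
magnet 0.67 [610. 262.  -3.] theta -0.8156056320417847
block 0.69 [505. 174.  69.] theta -0.025267489313750193
t 15.75 tcp [381.8 327.1 185.7] rel u,v,z [np.float64(-259.5), np.float64(-5.8), np.float64(115.2)] a 0.746 F [-0.4 -0.8  0.5] w 55.7 q [-1.77  0.94  1.11  1.83 -0.    0.94 -1.74]
```

View pics/side6.png

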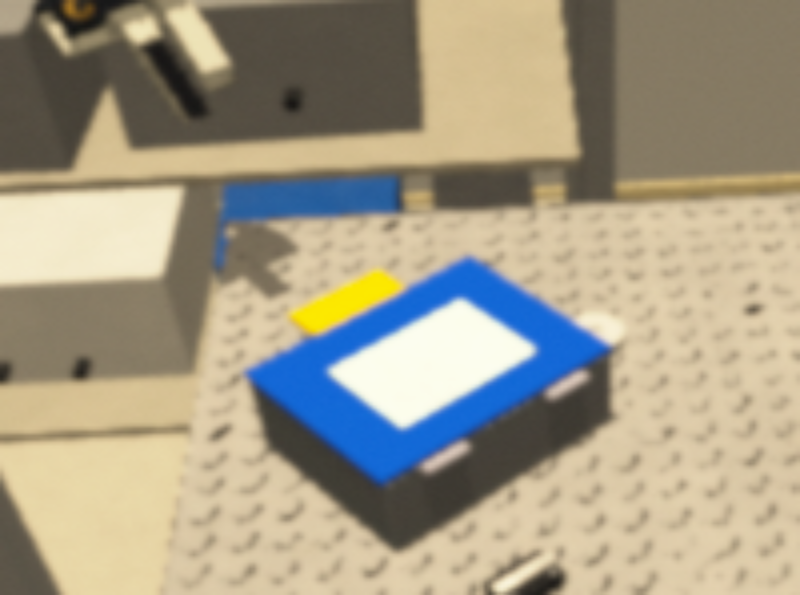

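The lid is flat and shut (tab at (350,300) in the crop), the magnet and block are where they were, and the fingers are clear at the upper left.

```bash
python3 -c "from bench import bot;print(bot.job_done())"
```

```text
the job is handed in; nothing more can be done
None
```

The lid is fully shut: I tipped it forward from behind, caught it on the front finger and carried it all the way down, and the job was handed in at about 16 s with the fingers clear and the magnet and block where they were (the chip case, now under the lid, was never approached).

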